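# Open the slab roller four clicks

### The arm

A 6-joint arm with a two-finger parallel gripper is mounted at the origin on the work surface. World frame = base frame: x ahead of the robot, y to its left, z up, the work surface at z = 0. Lengths are in mm, angles in rad, forces in N, time in s.
With the tool pointing down it reaches from about 350 to 875 mm from the base axis. Payload 4.2 kg.
Tool frame: the origin (TCP) lies between the finger pads; the fingertips stand 11 mm ahead of it and the grasp point (between the pads) lies 8 mm behind it; z points along the fingers, y is the direction in which the jaws open and shut (so a half turn about z gives the same grasp; the last joint's range is limited). The gripper opens to 85 mm and grips with 20 to 120 N. Pads are 22 mm wide; open, the fingers measure 114 mm over their backs; the gripper's body (76 mm by 85 mm) begins 54 mm behind the grasp point. The pads swing forward as they close: fully open they stand 13 mm farther back than shut.
Start: joints at [1.454, 0.385, 0.008, 0, -1.194, -0.259], TCP at [229.352, 581.375, 242.312] pointing down, gripper open.
Joint ranges: [-3.14, 3.14], [-1.21, 2.06], [-1.07, 1.41], [-3.16, 2.05], [-2.99, -0.16], [-3.1, 3.1]. Speed limits (rad/s): [2.79, 2.79, 3.14, 3.14, 3.14, 3.14].

### API

Orientations are given as a unit quaternion [x, y, z, w].
In Python, from bench import * gives the robot as it stands.
- The arm moves only by the tool servo_tool, never from a script. Its argument "rows" is a list of rows, each a list of 7 numbers: the opening, from 0 (shut) to 1 (fully open), then the shift along the tool's x, y, z in cm, then the turn, a rotation vector about the tool's x, y, z in degrees. A call has 1 to 12 rows; each row shifts and turns the commanded pose from where the row before left it, along the tool's axes as they then stand; what a row does not reach is not made up. A row lasts 1/10 s, in which the tool goes at most 50 mm and 8.59 degrees, less where a joint would pass 70% of its speed; a pose out of reach is approached as far as the arm can. A call is refused whole if a number of a shift passes 5 or a number of a turn 8.59, either way. A call with a gripper value outside its range is refused whole. The fingers move at their own pace and stop on an object; the grip force is fixed at half the most. Time passes only in rows, so rows that do not move let the fingers close. It gives the time, the measured TCP pose, the force and the opening at its end, in the units of the state.
- read_state(): the state, without advancing time (a new reading comes with each control period).
- get_image(name): name is "scene" or "top" or "wrist"; returns a dict with "image" (384x512x3 uint8, red, green, blue), "mtx" (3x3 intrinsics, pixels), "extrinsics" (4x4, takes a point from camera to world coordinates). Camera axes: x right, y up, looking along -z (the intrinsics and any distortion apply to the point x, -y, -z); pixel columns grow to the right and rows downward; lengths in mm; the calibration is good to about 2 mm. A picture is of the moment at which its call begins. There is no depth.
- job_done(): hands the job in, once; it reports no verdict.
The state is a dict: "clock": time; "joints": joint angles; "joint_vel": joint speeds; "joint_efforts": joint torques, N m; "position": TCP position; "ee_rot": TCP orientation; "contact_force": force on the tool from outside, world axes, zero at the start; "wrist_torque": the same for the moment, N m; "gripper_width": finger opening in mm.
Only numpy, scipy, OpenCV 4.12 (cv2) and the standard library are available. Lean on these libraries where they do the work, as an engineer would, in place of code of your own. Each camera call takes 0.05 s, during which the arm holds its last target. There are 200 camera calls.

### The job

Open up the slab roller's gap by exactly four clicks: with a fingertip, push the steel stud of the thickness dial on top of the machine round counter-clockwise (seen from above), counting the clicks, and leave the dial resting in the fourth stop. Push it gently, do not pinch it, and leave the jar, the mug, the spatula and the bottle where they stand.

Things in the scene. Friction and masses are not known exactly. Their poses are not given: they have to be found in the camera images.
- slab_roller: Bench slab roller, fixed and stiff: a plywood bed 360 x 300 mm, 56 mm high, a steel roller over it, grey cheeks carrying a flat grey bridge 130 mm deep (its x) and 360 mm long (its y), top 150 mm above the table. An upright hand wheel outside its -y end. Origin: on the table under the middle of the machine; z up.
- thickness_dial: Black round click-stop dial, 92 mm across, 12 mm thick, flat on a dark round housing (116 mm across, 22 mm high, twelve white marks 30 degrees apart) on the bridge, up to 80 mm from its middle. It turns about the upright axis. Origin: on that axis at the dial's underside, 173 mm above the table; z up, x points from the axis to the stud, along a white line.
- dial_face (a point): Centre of the dial's flat upper face, on the axis, 185 mm above the table (a 2 mm high disc, 24 mm across, lies there). Click stops every 30 degrees: 3 to 4 N at the stud leaves a stop, resistance fades by half way, then the dial jumps to the next stop by itself and stays. Starts at rest in a stop, stud pointing any way; end stops 7 clicks counter-clockwise, 1 clockwise of it.
- stud_top (a point): Middle of the top of the dial's finger stud: an upright steel pin 13 mm in diameter that stands 26 mm high on the dial's upper face, its centre 38 mm from the dial's axis. The top is 211 mm above the table. Nothing else stands up from the dial.
- jar: Closed amber jar, 42 mm across and 45 mm high, standing loose on the bridge 115 to 145 mm from the bridge's middle towards the machine's +y end. Origin: centre of its underside. Leave it.
- mug: Terracotta mug, 76 mm across and 85 mm high with a handle, on the table beside the machine. Origin: centre of its underside. Leave it.
- spatula: Spatula lying on the machine's plywood bed, on the side towards the robot (machine's -x), along the bridge. Origin: in the middle of its length, at its underside; x along it. Leave it.
- bottle: White plastic bottle, 66 mm across and 170 mm high, on the table beside the machine. Origin: centre of its underside. Leave it.
Things that resemble listed ones, but are neither listed nor needed, are in the scene too. What is meant by the jar is not black, and is the smaller of those in its own colour.

How it is judged (in metres and radians):
On the way:
1. a finger pushes the dial and it has begun to turn (contact force between the fingers and thickness_dial above 0.3 N and distance of stud_top from where it was at the start of the episode above 0.004 m), for 0.02 s.
At the end, for the whole second after the job is handed in: The dial rests four clicks (120 degrees, within 8) counter-clockwise of its start, so its stud is 63 to 68 mm in a straight line from where it was, and is still. Jar, mug, spatula and bottle are within 20 mm of their places, not tipped (distance of stud_top from where it was at the start of the episode between 0.063 and 0.0683 m and angular speed of thickness_dial below 0.05 rad/s and distance of each of jar, mug, spatula, bottle from where it was at the start of the episode below 0.02 m and angle between each of jar, mug, spatula, bottle's own z axis and vertical below 0.2 rad); the robot touches nothing.
It fails at once if the dial is pinched or pushed with more than 25 N (contact force between the fingers and thickness_dial above 25 N).
It fails at once if the jar, mug, spatula or bottle is lifted, carried or pushed more than 20 mm (distance of any of jar, mug, spatula, bottle from where it was at the start of the episode above 0.02 m).
It also fails if it takes over 45 s, if anything falls off the work surface, if the arm or the gripper's body presses on something with over 40 N, if the wrist force passes 120 N, or if a joint passes its speed limit or range.

## Working session

There is one attempt and no reset: what is moved stays moved. The work goes in short steps, Python scripts to look and compute and a tool call to move; the robot and the scene stay as the last step left them, time stands still between calls to the robot, and variables do not carry over. Pictures are saved under pics/ and viewed, about 8 in all and at most 12, crops included, and the job is handed in when it is done.

Besides the shell and the picture viewer there is one more tool, called after ">>>" as name([rows], argument=value, ...), one row to a line, values as JSON. servo_tool: Moves the arm, as the interface text tells. Its arguments: {"type":"object","properties":{"rows":{"type":"array","items":{"type":"array","items":{"type":"number"}}}},"required":["rows"]}

```bash
mkdir -p pics; cat > h.py <<'E'
from bench import *
import numpy as np, cv2
def snap(n,f):
    d=get_image(n); cv2.imwrite(f'pics/{f}.png',d['image'][:,:,::-1]); np.savez(f'pics/{f}.npz',**d); return d
def ray(d,u,v):
    p=np.linalg.inv(d['mtx'])@[u,v,1]; T=d['extrinsics']; return T[:3,3],T[:3,:3]@(p*[1,-1,-1])
def plane(d,u,v,z):
    o,r=ray(d,u,v); return o+r*(z-o[2])/r[2]
def proj(d,P):
    T=d['extrinsics']; c=T[:3,:3].T@(np.array(P)-T[:3,3]); q=d['mtx']@(c*[1,-1,-1]); return q[:2]/q[2]
E
python3 - <<'E'
from h import *
a=snap('top','t0');b=snap('scene','s0')
print([k for k in a]); s=read_state(); print(s)
print(a['mtx'],a['extrinsics'],b['extrinsics'])
i=np.hstack([a['image'],b['image']])[:,:,::-1]
cv2.imwrite('pics/both.png',cv2.resize(a['image'][:,:,::-1],(800,600),interpolation=cv2.INTER_CUBIC))
cv2.imwrite('pics/s0b.png',cv2.resize(b['image'][:,:,::-1],(800,600),interpolation=cv2.INTER_CUBIC))
E
```

```text
['image', 'mtx', 'extrinsics']
{'clock': 0.1, 'joints': array([ 1.45360628e+00,  3.85450609e-01,  6.76351971e-03, -4.34104408e-04,
       -1.19399428e+00, -2.58607750e-01]), 'joint_vel': array([-0.00167979, -0.00080541,  0.00277552,  0.0010194 ,  0.00082791,
       -0.00117963]), 'joint_efforts': array([-1.34607362e-04, -3.93319380e+01,  1.88929975e+01,  4.19791549e+00,
       -2.58616768e-03,  1.73842881e-06]), 'position': array([229.17936533, 580.92740226, 241.34902309]), 'ee_rot': array([ 9.82383466e-01, -1.86873747e-01, -1.34656568e-04,  9.54419556e-04]), 'contact_force': array([ 0.4681054 ,  0.44662362, -0.41536076]), 'wrist_torque': array([ 0.03970938, -0.01389281,  0.0276269 ]), 'gripper_width': 85.25305242286127}
[[410.69498613   0.         260.44455902]
 [  0.         410.69498613 191.95669104]
 [  0.           0.           1.        ]] [[-7.75191486e-03  9.96647923e-01 -8.14421541e-02  4.22562537e+02]
 [-9.99837040e-01 -6.39726895e-03  1.68810219e-02  1.76624569e+00]
 [ 1.63034281e-02  8.15597425e-02  9.96535101e-01  1.71595496e+03]
 [ 0.00000000e+00  0.00000000e+00  0.00000000e+00  1.00000000e+00]] [[-3.36570607e-01 -7.27465776e-01  5.97924553e-01  1.30323791e+03]
 [ 9.41584861e-01 -2.67919364e-01  2.04051865e-01  2.64045937e+02]
 [ 1.17548170e-02  6.31674567e-01  7.75144545e-01  1.14881651e+03]
 [ 0.00000000e+00  0.00000000e+00  0.00000000e+00  1.00000000e+00]]
```

View pics/both.png

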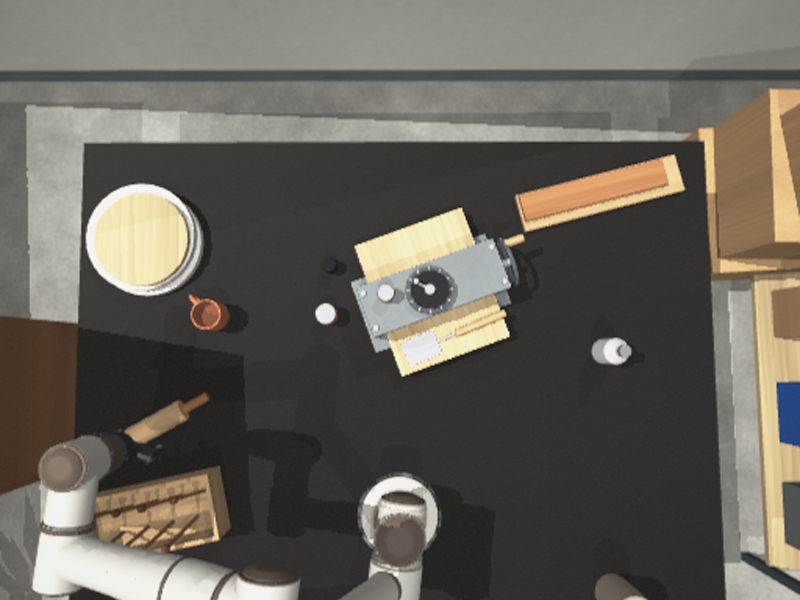

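View pics/s0b.png

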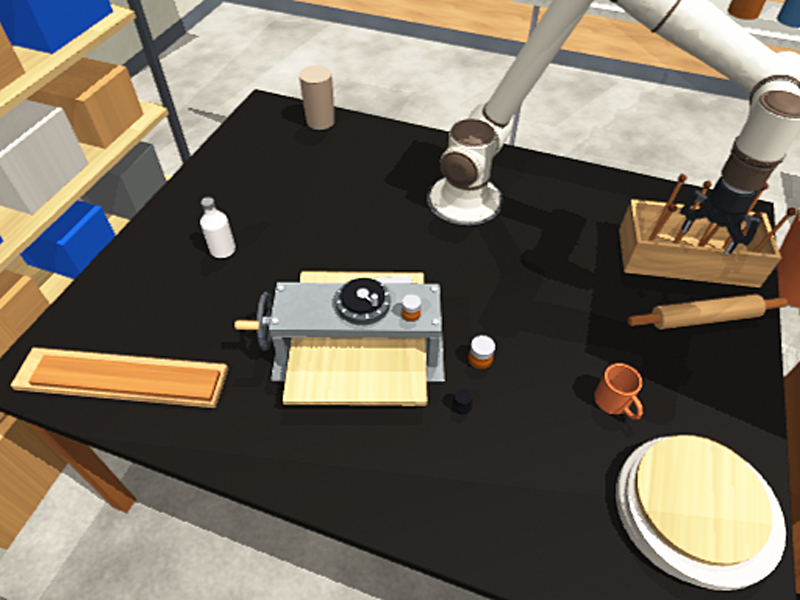

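The top view shows the machine with its dial at about (430,289) of the 800x600 picture. The amber jar stands on the bridge at (385,293). A larger amber jar (325,314) and a black one (330,265) stand on the table. Next I enlarge the dial.

```bash
python3 - <<'E'
from h import *
a=np.load('pics/t0.npz');b=np.load('pics/s0.npz')
A=a['image'][150:225,225:325,::-1];B=b['image'][165:225,190:290,::-1]
cv2.imwrite('pics/c.png',np.vstack([cv2.resize(A,(480,360),interpolation=cv2.INTER_CUBIC),cv2.resize(B,(400,240),interpolation=cv2.INTER_CUBIC)[:, :] if 0 else cv2.copyMakeBorder(cv2.resize(B,(400,240),interpolation=cv2.INTER_CUBIC),0,0,0,80,cv2.BORDER_CONSTANT)]))
print(plane(a,430/1.5625,289/1.5625,185),plane(b,362/1.5625,297/1.5625,185),plane(a,385/1.5625,293/1.5625,195))
E
```

```text
[573.63654129 -79.68293827 185.        ] [584.58587257 -71.99908807 185.        ] [563.74607208  28.08928809 195.        ]
```

View pics/c.png

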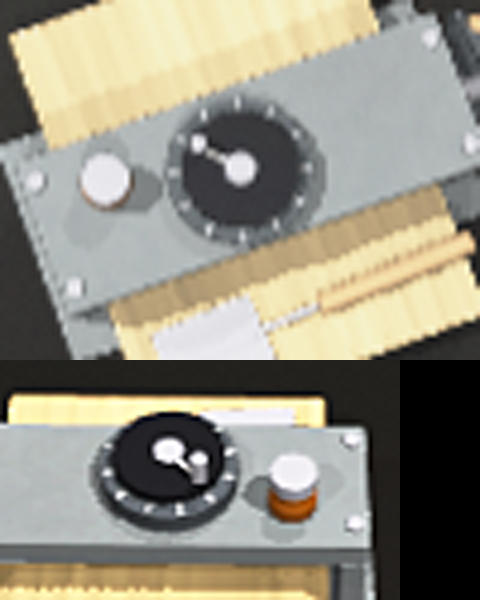

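The jar candidates are the amber and white one on the bridge (crop 104,180), the larger amber one on the table and the black one on the table. The one on the bridge is meant: it is amber, the smaller, and stands on the bridge. The stud is at crop (198,143), off the central disc at (240,170), pointing forward and left.

```bash
python3 - <<'E'
from h import *
a=np.load('pics/t0.npz');b=np.load('pics/s0.npz')
def tri(p,q):
    o1,r1=ray(a,*p);o2,r2=ray(b,*q);r1/=np.linalg.norm(r1);r2/=np.linalg.norm(r2)
    s=np.linalg.lstsq(np.c_[r1,-r2],o2-o1,rcond=None)[0];return (o1+s[0]*r1+o2+s[1]*r2)/2,np.linalg.norm(o1+s[0]*r1-o2-s[1]*r2)
def cen(d,u,v,r,t):
    g=cv2.cvtColor(d['image'],cv2.COLOR_RGB2GRAY).astype(float); y,x=np.mgrid[:384,:512]
    for _ in range(5):
        w=np.clip(g-t,0,None)*(np.hypot(x-u,y-v)<r); u,v=(w*x).sum()/w.sum(),(w*y).sum()/w.sum()
    return u,v
d=[cen(a,274.5,185,3.5,90),cen(b,231.5,187.3,5,110)]
s=[cen(a,266,179.3,2.5,90),cen(b,239.3,188.2,2.5,130)]
print(d,s)
print('disc',plane(a,*d[0],187),plane(b,*d[1],187),tri(*d)); print('stud',plane(a,*s[0],211),plane(b,*s[1],211),tri(*s))
# white marks in top view give housing
D=plane(a,*d[0],187);
for c in [(104,180),]: print('jar',plane(a,225+c[0]/4.8,150+c[1]/4.8,195))
# bridge corner screws
S=np.array([plane(a,225+u/4.8,150+v/4.8,152) for u,v in [(36,181),(74,288),(430,38),(472,144)]]);print(S)
e=S[2]+S[3]-S[0]-S[1];print('mid',S.mean(0),'yaw of -y axis',np.degrees(np.arctan2(e[1],e[0])))
E
```

```text
[(np.float64(274.5447914292227), np.float64(184.63437428766812)), (np.float64(231.97773279352228), np.float64(187.44068825910932))] [(np.float64(265.8084935897436), np.float64(179.38621794871796)), (np.float64(239.31244404655328), np.float64(189.34198746642792))]
disc [574.67890679 -77.13521487 187.        ] [575.35001981 -74.61681094 187.        ] (array([574.4695603 , -76.20084917, 185.45576965]), np.float64(2.146941660006714))
stud [591.93162402 -43.86781992 211.        ] [592.74118738 -41.25469753 211.        ] (array([591.75969403, -42.87280593, 209.30841817]), np.float64(2.2098284956271237))
jar [563.81455139  27.09802362 195.        ]
[[ 567.34632795   81.91548614  152.        ]
 [ 481.99148872   52.01392383  152.        ]
 [ 680.72297318 -234.51857696  152.        ]
 [ 594.8937459  -266.60912058  152.        ]]
mid [581.23863394 -91.79957189 152.        ] yaw of -y axis -70.38837174823074
```

>>> servo_tool([
  [1,0,0,-3,0,0,0],
  [1,0,0,-3,0,0,0],
  [0,0,0,0,0,0,8.5],
  [0,0,0,0,0,0,8.5],
  [0,0,0,0,0,0,8.5],
  [0,0,0,0,0,0,0],
])

```text
clock: 0.7
position: [229.2, 581.1, 301.7]
ee_rot: [0.917, -0.399, 0.0, 0.001]
contact_force: [0.2, -0.3, -0.5]
gripper_width: 28.1
```

```bash
cat >> h.py <<'E'
from scipy.spatial.transform import Rotation as R
def to(P):
    s=read_state(); M=R.from_quat(s['ee_rot']).as_matrix()
    print('t',s['clock'],'pos',s['position'].round(1),'yaw',np.degrees(np.arctan2(M[1,0],M[0,0])).round(1),'tilt',M[:,2].round(3),'j',s['joints'].round(2),'F',s['contact_force'].round(1),'w',round(s['gripper_width'],1))
    print('delta cm in tool',(M.T@(np.array(P)-s['position'])/10).round(2))
E
python3 -c "
from h import *
to([609.4,-60.9,300])"
```

```text
t 0.7 pos [229.2 581.1 301.7] yaw -47.0 tilt [-0.    -0.001 -1.   ] j [ 1.45  0.35  0.11 -0.   -1.33 -0.7 ] F [ 0.2 -0.3 -0.5] w 28.1
delta cm in tool [72.89 15.95  0.23]
```

>>> servo_tool([
  [0,4.05,0.89,0,0,0,0],
  [0,4.05,0.89,0,0,0,0],
  [0,4.05,0.89,0,0,0,0],
  [0,4.05,0.89,0,0,0,0],
  [0,4.05,0.89,0,0,0,0],
  [0,4.05,0.89,0,0,0,0],
  [0,4.05,0.89,0,0,0,0],
  [0,4.05,0.89,0,0,0,0],
  [0,4.05,0.89,0,0,0,0],
])

```text
clock: 1.6
position: [419.6, 258.4, 302.3]
ee_rot: [0.918, -0.397, -0.0, 0.0]
contact_force: [-0.2, 0.5, -0.7]
gripper_width: -0.1
```

>>> servo_tool([
  [0,4.05,0.89,0,0,0,0],
  [0,4.05,0.89,0,0,0,0],
  [0,4.05,0.89,0,0,0,0],
  [0,4.05,0.89,0,0,0,0],
  [0,4.05,0.89,0,0,0,0],
  [0,4.05,0.89,0,0,0,0],
  [0,4.05,0.89,0,0,0,0],
  [0,4.05,0.89,0,0,0,0],
  [0,4,0.89,0,0,0,0],
  [0,0,0,0,0,0,0],
  [0,0,0,0,0,0,0],
])

```text
clock: 2.7
position: [608.6, -61.8, 301.2]
ee_rot: [0.917, -0.399, -0.001, 0.0]
contact_force: [0.6, 0.0, 0.2]
gripper_width: -0.2
```

```bash
python3 - <<'E'
from h import *
w=snap('wrist','w0')
to([609.4,-60.9,225])
print(proj(w,[575,-76,187]),proj(w,[592,-42.5,211]),w['extrinsics'][:3,3])
E
```

```text
t 2.75 pos [608.4 -60.9 301.7] yaw -47.0 tilt [-0.001  0.    -1.   ] j [ 0.16  0.33  0.07 -0.   -1.32  0.59] F [-0.1  0.5  0.9] w 0.1
delta cm in tool [ 0.07 -0.08  7.67]
[295.9756968  200.81644908] [257.43454291 225.15895575] [ 664.94728659 -122.36034126  432.80132952]
```

View pics/w0.png

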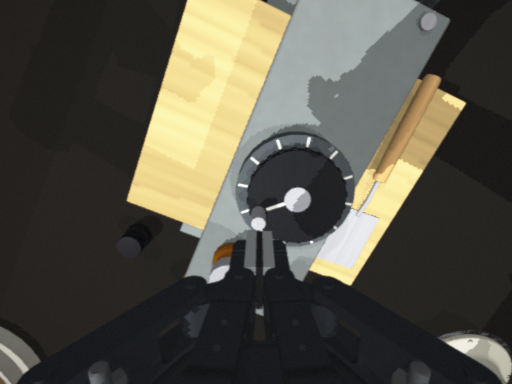

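The wrist view shows the disc at (297,200) and the stud top at (258,224). Both are within about 1 px of the prediction. The jar is well clear at (222,260). I descend on the clockwise side of the stud.

>>> servo_tool([
  [0,0,0,3,0,0,0],
  [0,0,0,3,0,0,0],
  [0,0,0,2.5,0,0,0],
  [0,0,0,1.4,0,0,0],
  [0,0,0,0,0,0,0],
  [0,0,0,0,0,0,0],
])

```text
clock: 3.35
position: [608.8, -60.0, 204.2]
ee_rot: [0.917, -0.398, 0.001, -0.0]
contact_force: [1.1, -0.4, 0.2]
gripper_width: -0.1
```

```bash
python3 - <<'E'
from h import *
w=snap('wrist','w1');b=snap('scene','s1')
to([609.4,-60.9,202])
A=w['image'][130:330,180:380,::-1];B=b['image'][165:225,190:270,::-1]
cv2.imwrite('pics/c1.png',np.hstack([cv2.resize(A,(400,400)),cv2.resize(B,(400,300)) if 0 else cv2.copyMakeBorder(cv2.resize(B,(400,300)),0,100,0,0,cv2.BORDER_CONSTANT)]))
E
```

```text
t 3.45 pos [609.3 -60.3 205. ] yaw -46.9 tilt [ 0.003  0.    -1.   ] j [ 0.17  0.39 -0.08  0.   -1.1   0.59] F [ 0.3 -0.5  0.2] w 0.2
delta cm in tool [0.05 0.04 0.3 ]
```

View pics/c1.png

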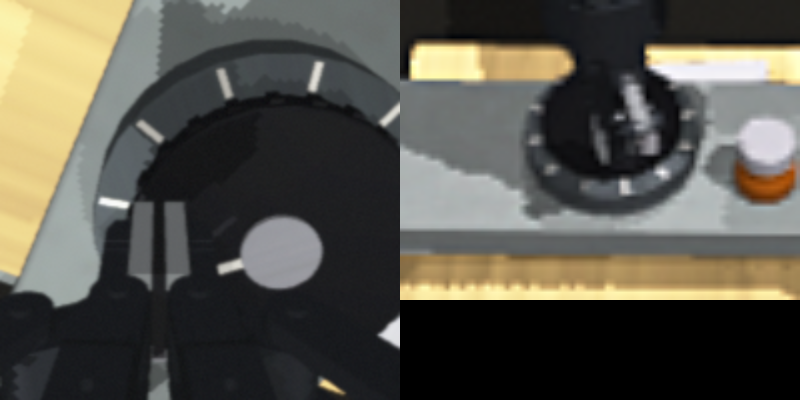

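>>> servo_tool([
  [0,-0.3,0,0.2,0,0,0],
  [0,-0.2,0,0.1,0,0,0],
  [0,-0.2,0,0,0,0,0],
  [0,-0.1,0,0,0,0,0],
  [0,0,0,0,0,0,0],
])

```text
clock: 3.95
position: [603.5, -55.4, 200.5]
ee_rot: [0.917, -0.399, 0.001, 0.0]
contact_force: [1.3, -2.6, -1.0]
gripper_width: 0.0
```

```bash
cat >> h.py <<'E'
def line(f,names=('wrist','top','scene')):
    for n in names:
        w=snap(n,f+n); g=cv2.cvtColor(w['image'],cv2.COLOR_RGB2GRAY).astype(np.float32)
        th=np.arange(0,360,2); v=[]
        for t in np.radians(th):
            q=[proj(w,[575+r*np.cos(t),-76+r*np.sin(t),185.2]) for r in (15,16.5,18,19.5)]
            q=np.array(q,np.float32); v.append(cv2.remap(g,q[:,:1],q[:,1:],cv2.INTER_LINEAR).min())
        v=np.array(v); i=np.argsort(-v)[:6]; print(n,[(int(th[k]),int(v[k])) for k in i])
E
python3 - <<'E'
from h import *
to([603.8,-54.5,202]); line('a',('wrist','top'))
E
```

```text
t 3.95 pos [603.5 -55.4 200.5] yaw -47.0 tilt [ 0.001 -0.001 -1.   ] j [ 0.18  0.38 -0.1   0.   -1.08  0.57] F [ 1.3 -2.6 -1. ] w 0.0
delta cm in tool [-0.05 -0.08 -0.15]
wrist [(66, 52), (64, 52), (62, 45), (60, 38), (68, 38), (58, 34)]
top [(8, 86), (4, 86), (10, 86), (6, 85), (2, 85), (12, 85)]
```

In contact at about 3 N, with the line at about 64°. Now the first click.

>>> servo_tool([
  [0,-0.19,-0.02,0,0,0,-3],
  [0,-0.19,-0.02,0,0,0,-3],
  [0,-0.19,-0.02,0,0,0,-3],
  [0,-0.19,-0.02,0,0,0,-3],
  [0,-0.19,-0.02,0,0,0,-3],
  [0,0,0,0,0,0,0],
  [0,0,0,0,0,0,0],
])

```text
clock: 4.75
position: [596.5, -47.8, 200.2]
ee_rot: [0.961, -0.276, -0.0, -0.0]
contact_force: [-0.2, -0.2, -0.3]
gripper_width: -0.1
```

```bash
python3 - <<'E'
from h import *
to([575,-76,202]); line('b',('wrist',))
E
```

```text
t 4.75 pos [596.5 -47.8 200.2] yaw -32.1 tilt [-0.     0.001 -1.   ] j [ 0.19  0.37 -0.12 -0.   -1.08  0.82] F [-0.2 -0.2 -0.3] w -0.1
delta cm in tool [-0.32  3.54 -0.18]
wrist [(92, 218), (94, 215), (90, 213), (88, 168), (96, 161), (86, 87)]
```

One click: the line is at 92.5° and the force is back to zero. I push the second in the same way.

>>> servo_tool([
  [0,-0.19,-0.02,0,0,0,-3],
  [0,-0.19,-0.02,0,0,0,-3],
  [0,-0.19,-0.02,0,0,0,-3],
  [0,-0.19,-0.02,0,0,0,-3],
  [0,-0.19,-0.02,0,0,0,-3],
  [0,-0.19,-0.02,0,0,0,-3],
  [0,-0.19,-0.02,0,0,0,-3],
  [0,-0.19,-0.02,0,0,0,-3],
  [0,-0.19,-0.02,0,0,0,-3],
  [0,-0.19,-0.02,0,0,0,-3],
  [0,0,0,0,0,0,0],
  [0,0,0,0,0,0,0],
])

```text
clock: 6.0
position: [579.5, -40.1, 200.3]
ee_rot: [1.0, -0.018, -0.0, -0.0]
contact_force: [-0.0, 0.4, -0.1]
gripper_width: 0.0
```

```bash
python3 - <<'E'
from h import *
to([575,-76,202]); line('c',('wrist',))
E
```

```text
t 6.0 pos [579.5 -40.1 200.3] yaw -2.1 tilt [-0.  0. -1.] j [ 0.21  0.34 -0.17 -0.   -1.06  1.32] F [-0.   0.4 -0.1] w 0.0
delta cm in tool [-0.32  3.6  -0.17]
wrist [(114, 207), (118, 205), (116, 205), (112, 176), (120, 146), (110, 116)]
```

```bash
python3 - <<'E'
from h import *
w=cv2.imread('pics/cwrist.png');a=cv2.imread('pics/bwrist.png')
cv2.imwrite('pics/c2.png',np.hstack([cv2.resize(i[100:300,180:380],(400,400)) for i in(a,w)]))
E
```

```text
(no output)
```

View pics/c2.png

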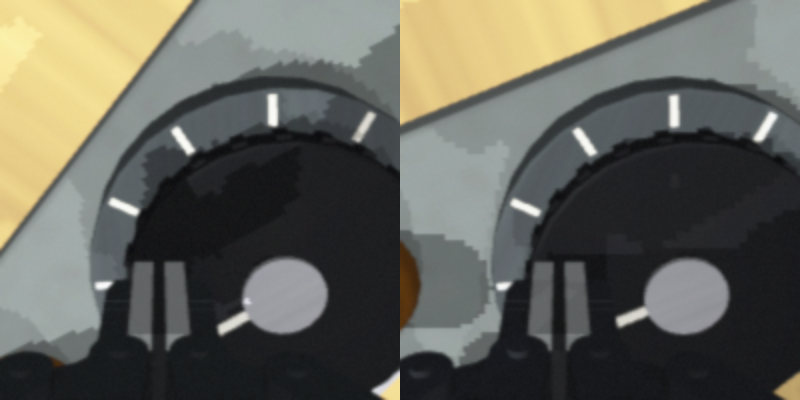

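The left half (click 1) and the right half (now) both show the line beside the finger. The dial has turned only about 23° between them, so it may have been caught in mid-jump. I look again after a pause.

>>> servo_tool([
  [0,0,0,0,0,0,0],
  [0,0,0,0,0,0,0],
])

```text
clock: 6.25
position: [579.6, -40.2, 200.3]
ee_rot: [1.0, -0.018, -0.0, -0.0]
contact_force: [-0.4, -0.4, 0.4]
gripper_width: -0.0
```

```bash
python3 - <<'E'
from h import *
to([575,-76,202]); line('d',('wrist',))
E
```

```text
t 6.25 pos [579.6 -40.2 200.3] yaw -2.1 tilt [-0.  0. -1.] j [ 0.21  0.34 -0.17 -0.   -1.06  1.33] F [-0.4 -0.4  0.4] w -0.0
delta cm in tool [-0.33  3.6  -0.17]
wrist [(126, 214), (124, 209), (128, 205), (122, 186), (130, 141), (120, 113)]
```

It has settled at about 124°, so that is click 2. Now the third, with longer settling.

>>> servo_tool([
  [0,-0.19,-0.02,0,0,0,-3],
  [0,-0.19,-0.02,0,0,0,-3],
  [0,-0.19,-0.02,0,0,0,-3],
  [0,-0.19,-0.02,0,0,0,-3],
  [0,-0.19,-0.02,0,0,0,-3],
  [0,-0.19,-0.02,0,0,0,-3],
  [0,-0.19,-0.02,0,0,0,-3],
  [0,-0.19,-0.02,0,0,0,-3],
  [0,-0.19,-0.02,0,0,0,-3],
  [0,-0.19,-0.02,0,0,0,-3],
  [0,0,0,0,0,0,0],
  [0,0,0,0,0,0,0],
])

```text
clock: 7.5
position: [560.7, -42.0, 200.3]
ee_rot: [0.971, 0.241, -0.0, 0.0]
contact_force: [-0.3, 0.0, -0.3]
gripper_width: -0.2
```

>>> servo_tool([
  [0,0,0,0,0,0,0],
  [0,0,0,0,0,0,0],
  [0,0,0,0,0,0,0],
])

```text
clock: 7.8
position: [560.7, -42.0, 200.3]
ee_rot: [0.97, 0.242, -0.0, 0.0]
contact_force: [0.5, -0.0, -0.1]
gripper_width: 0.2
```

```bash
python3 - <<'E'
from h import *
to([575,-76,202]); line('e',('wrist',))
E
```

```text
t 7.8 pos [560.7 -42.  200.3] yaw 28.0 tilt [-0. -0. -1.] j [ 0.21  0.31 -0.21  0.   -1.05  1.85] F [ 0.5 -0.  -0.1] w 0.2
delta cm in tool [-0.33  3.67 -0.17]
wrist [(144, 206), (142, 199), (146, 196), (140, 171), (148, 138), (138, 99)]
```

>>> servo_tool([
  [0,0,0,0,0,0,0],
  [0,0,0,0,0,0,0],
  [0,0,0,0,0,0,0],
  [0,0,0,0,0,0,0],
])

```text
clock: 8.25
position: [560.7, -42.0, 200.3]
ee_rot: [0.97, 0.242, -0.0, 0.0]
contact_force: [-0.2, 0.5, -0.0]
gripper_width: 0.1
```

```bash
python3 - <<'E'
from h import *
to([575,-76,202]); line('f',('wrist',)); line('f2',('wrist',)); line('f3',('wrist',)); line('f4',('wrist',)); line('f5',('wrist',))
E
```

```text
t 8.25 pos [560.7 -42.  200.3] yaw 28.0 tilt [-0. -0. -1.] j [ 0.21  0.31 -0.21  0.   -1.05  1.85] F [-0.2  0.5 -0. ] w 0.1
delta cm in tool [-0.33  3.67 -0.17]
wrist [(144, 206), (142, 198), (146, 195), (140, 172), (148, 137), (138, 102)]
wrist [(144, 205), (142, 198), (146, 195), (140, 172), (148, 137), (138, 101)]
wrist [(144, 206), (142, 198), (146, 195), (140, 173), (148, 137), (138, 102)]
wrist [(144, 205), (142, 199), (146, 195), (140, 171), (148, 137), (138, 102)]
wrist [(144, 205), (142, 198), (146, 195), (140, 172), (148, 137), (138, 102)]
```

The line is at rest at 143.5° with no force. My angle measure suffers if the assumed axis is off by 1 or 2 mm, so I recompute it relative to the disc itself in each saved image.

```bash
cat >> h.py <<'E'
def line2(w):
    g=cv2.cvtColor(w['image'],cv2.COLOR_RGB2GRAY)
    u,v=proj(w,[575,-76,187]); m=(g>110).astype(np.uint8)
    m=cv2.morphologyEx(m,cv2.MORPH_OPEN,cv2.getStructuringElement(2,(15,15)))
    n,l,st,c=cv2.connectedComponentsWithStats(m)
    i=min(range(1,n),key=lambda k:np.hypot(*(c[k]-[u,v]))); C=plane(w,*c[i],187)
    out=[]
    for r in np.arange(14.5,22,.75):
        th=np.arange(0,360,1.);P=[proj(w,[C[0]+r*np.cos(t),C[1]+r*np.sin(t),185.2]) for t in np.radians(th)]
        P=np.array(P,np.float32);s=cv2.remap(g.astype(np.float32),P[:,:1],P[:,1:],1).ravel()
        k=s.argmax()
        if s[k]>140: out.append(th[k])
    print('centre',C.round(1),'area',st[i,4],'ang',out)
E
python3 - <<'E'
from h import *
for f in ['w0','awrist','bwrist','cwrist','dwrist','ewrist','f5wrist']: print(f,end=' '); line2(np.load(f'pics/{f}.npz'))
for f in ['f5wrist']:
    w=cv2.imread(f'pics/{f}.png'); cv2.imwrite('pics/c3.png',cv2.resize(w[100:300,180:380],(500,500)))
E
```

```text
w0 centre [575.6 -77.5 187. ] area 520 ang [np.float64(65.0), np.float64(64.0), np.float64(66.0), np.float64(65.0), np.float64(65.0), np.float64(65.0), np.float64(63.0), np.float64(64.0), np.float64(64.0), np.float64(64.0)]
awrist centre [575.2 -77.7 187. ] area 1201 ang [np.float64(66.0), np.float64(66.0), np.float64(67.0), np.float64(66.0), np.float64(66.0), np.float64(66.0), np.float64(65.0), np.float64(67.0)]
bwrist centre [575.3 -77.6 187. ] area 1217 ang [np.float64(93.0), np.float64(93.0), np.float64(93.0), np.float64(94.0), np.float64(93.0), np.float64(93.0), np.float64(93.0), np.float64(93.0), np.float64(93.0), np.float64(93.0)]
cwrist centre [575.3 -77.4 187. ] area 1201 ang [np.float64(117.0), np.float64(115.0), np.float64(115.0), np.float64(115.0), np.float64(116.0), np.float64(115.0), np.float64(114.0), np.float64(115.0), np.float64(115.0), np.float64(115.0)]
dwrist centre [575.3 -77.4 187. ] area 1207 ang [np.float64(124.0), np.float64(124.0), np.float64(124.0), np.float64(125.0), np.float64(125.0), np.float64(125.0), np.float64(125.0), np.float64(124.0), np.float64(125.0), np.float64(124.0)]
ewrist centre [575.5 -77.  187. ] area 1231 ang [np.float64(141.0), np.float64(143.0), np.float64(143.0), np.float64(143.0), np.float64(142.0), np.float64(142.0), np.float64(142.0), np.float64(142.0), np.float64(143.0), np.float64(143.0)]
f5wrist centre [575.5 -77.  187. ] area 1230 ang [np.float64(141.0), np.float64(142.0), np.float64(143.0), np.float64(143.0), np.float64(143.0), np.float64(143.0), np.float64(142.0), np.float64(143.0), np.float64(142.0), np.float64(143.0)]
```

View pics/c3.png

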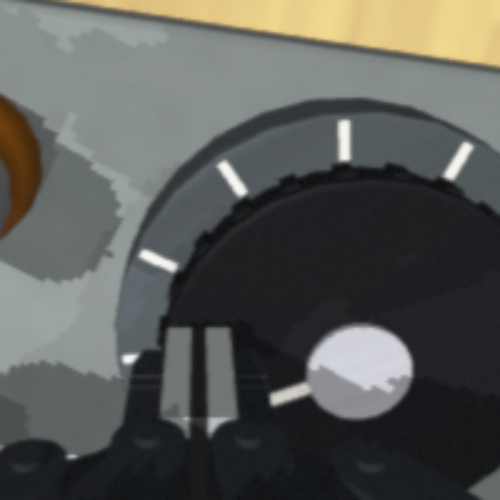

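The relative angles are reliable: start 64.5°, click 1 at 93°, click 2 at 124.5°, and now 142.5°. So the dial hangs just past half way of the third click. I nudge it on.

>>> servo_tool([
  [0,-0.1,-0.01,0,0,0,-1.5],
  [0,-0.1,-0.01,0,0,0,-1.5],
  [0,-0.1,-0.01,0,0,0,-1.5],
  [0,0,0,0,0,0,0],
  [0,0,0,0,0,0,0],
  [0,0,0,0,0,0,0],
  [0,0,0,0,0,0,0],
  [0,0,0,0,0,0,0],
])

```text
clock: 9.3
position: [558.0, -43.2, 200.3]
ee_rot: [0.96, 0.28, -0.0, -0.0]
contact_force: [0.8, 0.3, 0.1]
gripper_width: -0.2
```

```bash
python3 - <<'E'
from h import *
to([575.4,-77.3,202]); line2(snap('wrist','g'))
E
```

```text
t 9.3 pos [558.  -43.2 200.3] yaw 32.5 tilt [-0. -0. -1.] j [ 0.21  0.31 -0.22 -0.   -1.04  1.93] F [0.8 0.3 0.1] w -0.2
delta cm in tool [-0.36  3.81 -0.17]
centre [575.5 -77.1 187. ] area 1233 ang [np.float64(155.0), np.float64(156.0), np.float64(156.0), np.float64(155.0), np.float64(156.0), np.float64(155.0), np.float64(155.0), np.float64(155.0), np.float64(154.0), np.float64(154.0)]
```

Click 3 at 155°. Now the fourth.

>>> servo_tool([
  [0,-0.2,-0.01,0,0,0,-3],
  [0,-0.2,-0.01,0,0,0,-3],
  [0,-0.2,-0.01,0,0,0,-3],
  [0,-0.2,-0.01,0,0,0,-3],
  [0,-0.2,-0.01,0,0,0,-3],
  [0,-0.2,-0.01,0,0,0,-3],
  [0,-0.2,-0.01,0,0,0,-3],
  [0,-0.2,-0.01,0,0,0,-3],
  [0,-0.2,-0.01,0,0,0,-3],
  [0,0,0,0,0,0,0],
  [0,0,0,0,0,0,0],
  [0,0,0,0,0,0,0],
])

```text
clock: 10.55
position: [544.7, -55.1, 200.3]
ee_rot: [0.869, 0.496, 0.0, 0.0]
contact_force: [-0.1, 0.1, -0.3]
gripper_width: 0.0
```

>>> servo_tool([
  [0,0,0,0,0,0,0],
  [0,0,0,0,0,0,0],
  [0,0,0,0,0,0,0],
])

```text
clock: 10.85
position: [544.7, -55.1, 200.3]
ee_rot: [0.868, 0.496, -0.0, 0.0]
contact_force: [-1.0, -0.3, 0.7]
gripper_width: 0.0
```

```bash
python3 - <<'E'
from h import *
to([575.4,-77.3,202]); line2(snap('wrist','h'))
E
```

```text
t 10.85 pos [544.7 -55.1 200.3] yaw 59.5 tilt [-0. -0. -1.] j [ 0.2   0.29 -0.25  0.   -1.04  2.41] F [-1.  -0.3  0.7] w 0.0
delta cm in tool [-0.35  3.78 -0.17]
centre [575.1 -77.  187. ] area 1256 ang [np.float64(185.0), np.float64(185.0), np.float64(186.0), np.float64(184.0), np.float64(183.0), np.float64(183.0), np.float64(183.0), np.float64(184.0), np.float64(186.0), np.float64(185.0)]
```

Click 4 at about 184.5°, which is 120° from the start. I back off the stud along +x, then lift.

>>> servo_tool([
  [0,0.3,0,0,0,0,0],
  [0,0.4,0,0,0,0,0],
  [0,0,0,-1,0,0,0],
  [0,0,0,-3,0,0,0],
  [0,0,0,-3,0,0,0],
  [0,0,0,-3,0,0,0],
  [0,0,0,0,0,0,0],
  [0,0,0,0,0,0,0],
])

```text
clock: 11.7
position: [548.3, -48.9, 301.5]
ee_rot: [0.868, 0.496, 0.001, 0.0]
contact_force: [-0.4, -0.4, 0.0]
gripper_width: 0.1
```

```bash
python3 - <<'E'
from h import *
to([575.4,-77.3,202]); w=snap('wrist','i'); line2(w)
b=snap('scene','s9'); b0=np.load('pics/s0.npz'); t=snap('top','t9'); t0=np.load('pics/t0.npz')
B=lambda d:cv2.resize(d['image'][150:280,110:430,::-1],(400,240))
T=lambda d:cv2.resize(d['image'][120:260,100:420,::-1],(400,240))
W=cv2.resize(w['image'][:,:,::-1],(800//2,300))[:, :]
cv2.imwrite('pics/fin.png',np.vstack([np.hstack([B(b0),B(b)]),np.hstack([W,cv2.copyMakeBorder(T(t),0,60,0,0,0)])]))
E
```

```text
t 11.7 pos [548.3 -48.9 301.5] yaw 59.5 tilt [ 0.002  0.001 -1.   ] j [ 0.21  0.22 -0.08 -0.   -1.27  2.4 ] F [-0.4 -0.4  0. ] w 0.1
delta cm in tool [-1.09  3.76  9.95]
centre [575.2 -77.2 187. ] area 536 ang [np.float64(183.0), np.float64(185.0), np.float64(184.0), np.float64(184.0), np.float64(184.0), np.float64(183.0), np.float64(184.0), np.float64(183.0), np.float64(184.0), np.float64(183.0)]
```

View pics/fin.png

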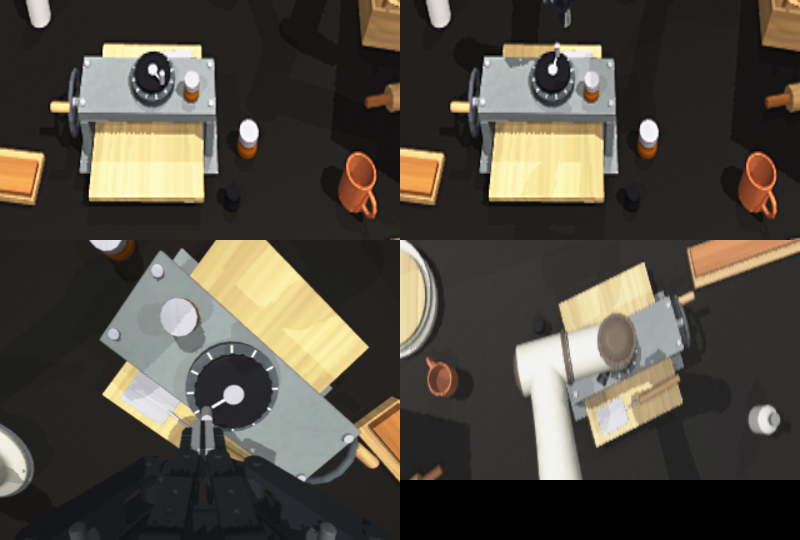

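The gripper is clear. The jar (192,85 to 592,85), mug, bottle and spatula have not moved. The stud points towards the robot at about 184°, from 64.5° at the start. I hand the job in.

```bash
python3 -c "
from h import *
line2(snap('wrist','j')); print(job_done())"
```

```text
centre [575.1 -77.2 187. ] area 551 ang [np.float64(184.0), np.float64(185.0), np.float64(184.0), np.float64(184.0), np.float64(184.0), np.float64(184.0), np.float64(184.0), np.float64(183.0), np.float64(184.0), np.float64(184.0)]
the job is handed in; nothing more can be done
None
```

I pushed the dial's stud four clicks counter-clockwise with the shut fingertips, lifted clear, and handed the job in at about 12 s on the robot's clock. It reported no verdict.

- **Dial:** the white line read about 64.5° at the start, then 93°, 124.5°, 155° and 184° after each click. That is a turn of about 119.5°. The last two readings agree, so it is at rest.
- **Third click:** the dial hung at 142.5°, just past half way, and needed a small extra nudge.
- **Forces:** the only push I read was about 3 N. I read forces only at the end of each move, so a brief higher peak would not have shown.
- **Loose objects:** jar, mug and bottle look unmoved in the scene view. The spatula looks in place in the wrist and top views. I judged all of this by eye and did not measure it.
- **Disagreement:** my first angle readings used a dial axis about 1 mm off. I replaced them with readings taken relative to the dial's own disc, which differed by only 1–2°.

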